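# Load-test a clamp return spring and sort it

## Task

Take the mould clamp's return spring to the spring tester, seat its foot in the cup and push its cap straight down with about 15 N, never more than 20 N, for a good second, so that the cap drags the brass pointer along (do not touch the pointer yourself). Then read the pointer, which stays where the cap left it: if it stopped above the reference mark the spring is good and is to stand upright in the square tray; if it went below the mark the spring is tired and is to stand upright in the round tub. Leave the other things on the bench alone.

Things in the scene. Friction and masses are not known exactly. Their poses are not given: they have to be found in the camera images.
- spring: captive return spring, bare steel, standing upright on the bench, about 200 g, round about its axis. Origin: centre of its underside, z up. From the bottom: foot disc 28 mm across, 8 mm high; coil 28 mm across; cap flange 52 mm across, 88 to 94 mm above the origin; grip stem 22 mm across, 94 to 130 mm above the origin. Lift it by the stem; the cap slides down at most 42 mm when pressed
- stem_top (a point): centre of the top of the spring's grip stem, 130 mm above the foot's underside while not pressed; it goes down with the cap. The cap first yields softly (1 N, rising 0.1 N per mm) over a hidden slack of 1 to 24 mm that differs from spring to spring, then meets the stiff inner coil: 1.1 N more per mm; it springs back when let go
- tester: the spring tester, fixed: grey base 120 x 170 x 14 mm with a round steel plate and cup; a 12 mm steel column stands 52 mm from the cup's axis along the tester's own +y, beyond it a white upright scale plate 67 to 101 mm from the axis; they reach 118 mm above the bench. Origin: on the bench under the cup's centre, z up
- cup (a point): centre of the floor of the tester's locating cup, 20 mm above the bench. The cup's rim is 6 mm high and flares from 31 mm across at the floor to 35 mm at the mouth: the 28 mm foot drops in freely and stands on the floor
- pointer (a joint): how far the brass drag pointer has been pushed down its column, m: 0 at the top, where it starts; about 1 N of friction, stays where left. Its arm reaches from the column to 19 mm from the cup's axis, its top 106 mm above the bench at 0; the flange of a seated spring is 2 mm above it and pushes it down. At 0.022 it is level with the mark
- pointer_tip (a point): middle of the pointer's two outer brass tabs, on either side of the scale plate; it is read by its height against the mark
- mark (a point): middle of the reference mark, a dark steel bar 3 mm thick across the scale plate's outer edge, 81.5 mm above the bench, fixed
- tray: square aluminium tray for good springs, 130 x 130 mm, walls 22 mm high and 4 mm thick, floor 4 mm thick, fixed; origin: centre of its underside
- tub: round grey plastic tub for tired springs, 120 mm across at the bottom, 136 mm at the rim, 45 mm high, walls 4 mm, floor 5 mm thick, fixed; origin: centre of its underside
- spray_can: bystander: upright spray can, 52 mm across, 150 mm high; origin under its centre
- collar: bystander: steel collar lying flat, 34 mm across, 14 mm high; origin under its centre
- mould_a: bystander: yellow rubber mould block 75 x 50 x 24 mm; origin under its centre
- mould_b: bystander: yellow rubber mould block 75 x 50 x 24 mm; origin under its centre
- mould_c: bystander: yellow rubber mould block 75 x 50 x 24 mm; origin under its centre
- driver: bystander: screwdriver with a red handle, 160 mm long, lying near the back
- spanner: bystander: steel spanner lying at the robot's right

How it is judged:
On the way:
1. the spring, seated upright in the tester's cup, is pressed onto it with more than 12 N for 0.6 s (contact force between spring and tester above 12 N and horizontal distance between spring and cup below 0.004 m and z of spring in the frame of cup below 0.003 m and angle between spring's own z axis and vertical below 0.1 rad), for 0.6 s.
At the end, for the whole second after the job is handed in: the spring stands upright and at rest (within 0.1 rad) on the floor of the tray if the pointer stands above the mark, or on the floor of the tub if it stands below it; with the pointer within 1.5 mm of the mark either will do (((value of joint pointer below 0.0235 m and x of spring in the frame of tray between -0.05 and 0.05 m and y of spring in the frame of tray between -0.05 and 0.05 m and z of spring in the frame of tray below 0.008 m) or (value of joint pointer above 0.0205 m and horizontal distance between spring and tub below 0.048 m and z of spring in the frame of tub below 0.009 m)) and angle between spring's own z axis and vertical below 0.1 rad and linear speed of spring below 0.02 m/s); the robot touches nothing.
It fails at once if the spring is pressed onto the tester with more than 23.5 N, its own weight of about 2 N included (contact force between spring and tester above 23.5 N).
It fails at once if the robot pushes the pointer itself (contact force between any of the arm, the fingers and pointer above 1 N).
It fails at once if the spring is knocked over (angle between spring's own z axis and vertical above 0.9 rad).
It fails at once if a bystander is shifted by more than 30 mm (distance of any of spray_can, collar, mould_a, mould_b, mould_c, driver, spanner from where it was at the start of the episode above 0.03 m).
It also fails if it takes over 64 s, if anything falls off the work surface, if the arm or the gripper's body presses on something with over 40 N, if the wrist force passes 120 N, or if a joint passes its speed limit or range.

## Robot

A 6-joint arm with a two-finger parallel gripper is mounted at the origin on the work surface. World frame = base frame: x ahead of the robot, y to its left, z up, the work surface at z = 0. Lengths are in m, angles in rad, forces in N, time in s.
With the tool pointing down it reaches from about 0.375 to 0.975 m from the base axis. Payload 3.8 kg.
Tool frame: the origin (TCP) lies at the very end of the fingers, on their centre line; the grasp point (between the pads) lies bot.grasp_offset behind it (bot.grasp_offset is the distance from the TCP to the grasp point, in m); y points along the fingers, x is the direction in which the jaws open and shut, and the axes are right-handed (so a half turn about y gives the same grasp; the last joint's range is limited). The gripper opens to 85 mm and grips with 20 to 120 N. Pads are 22 mm wide; open, the fingers measure 114 mm over their backs; the gripper's body (76 mm by 85 mm) begins 54 mm behind the grasp point. The pads swing forward as they close: fully open they stand 13 mm farther back than shut.
Start: joints at [1.241, 0.264, 1.604, -0, 1.274, -0.037], TCP at [0.195, 0.646, 0.231] pointing down, gripper open.
Joint ranges: [-2.63, 2.63], [-0.94, 2.18], [0.31, 2.57], [-1.31, 4.45], [0, 2.66], [-2.55, 2.55]. Speed limits (rad/s): [2.57, 2.57, 3.14, 3.14, 3.14, 3.14].

## Interface

Orientations are given as a rotation vector (axis times angle).
In Python, from workcell import sensors, read_camera, job, bot gives the robot as it stands.
- The arm moves only by the tool arm_command, never from a script. Its argument "deltas" is a list of rows, each a list of 4 numbers: the shift along the tool's x, y, z in m, then the turn about the tool's y in rad. A call has 1 to 20 rows; each row shifts and turns the commanded pose from where the row before left it, along the tool's axes as they then stand; what a row does not reach is not made up. A row lasts 1/8 s, in which the tool goes at most 62.5 mm and 10.7 degrees, less where a joint would pass 70% of its speed; a pose out of reach is approached as far as the arm can. A call is refused whole if a number of a shift passes 0.0625 or a number of a turn 0.188, either way. A call with a gripper value outside its range is refused whole. "fingers" is the finger opening in m, from 0 to 0.0854, set as the call begins (left out, the last holds). The fingers move at their own pace and stop on an object; "newtons" is the grip in N (left out, the last holds). Time passes only in rows, so rows that do not move let the fingers close. It gives the time, the measured TCP pose, the force and the opening at its end, in the units of the state.
- sensors.read_state(): the state, without advancing time (a new reading comes with each control period).
- read_camera(name): name is "scene" or "top" or "wrist"; returns a dict with "color" (384x512x3 uint8, red, green, blue), "vfov" (degrees; the focal length in pixels is half the picture's height over the tangent of half this angle, whatever the lens; pixels are square), "cx", "cy" (the principal point, pixels), "R" (3x3) and "t" (3): a world point X has camera coordinates R X + t; the wrist camera has in their place "T_tool_cam" (4x4, takes a point from camera to tool coordinates, whose origin is the TCP and whose axes are the tool frame's). Camera axes: x right, y down, z forward; pixel columns grow to the right and rows downward; lengths in m; the calibration is good to about 2 mm. A picture is of the moment at which its call begins: read the wrist's pose just before it. There is no depth.
- job.finish_job(): hands the job in, once; it reports no verdict.
The state is a dict: "time": time; "q": joint angles; "joint_vel": joint speeds; "joint_torque": joint torques, N m; "tool_pos": TCP position; "tcp_rot": TCP orientation; "wrist_force": force on the tool from outside, world axes, zero at the start; "torque": the same for the moment, N m; "width": opening from 0.0 (shut) to 1.0 (fully open).
Only numpy, scipy, OpenCV 4.12 (cv2) and the standard library are available. Lean on these libraries where they do the work, as an engineer would, in place of code of your own. Each camera call takes 0.05 s, during which the arm holds its last target.

## Working session

There is one attempt and no reset: what is moved stays moved. The work goes in short steps, Python scripts to look and compute and a tool call to move; the robot and the scene stay as the last step left them, time stands still between calls to the robot, and variables do not carry over. Pictures are saved under pics/ and viewed, and the job is handed in when it is done.

Besides the shell and the picture viewer there is one more tool, called after "Call:" as name(argument=value, ...) on one line, values as JSON. arm_command: Moves the arm, as the interface text tells. Its arguments: {"type":"object","properties":{"deltas":{"type":"array"},"fingers":{"type":"number"},"newtons":{"type":"number"}},"required":["deltas"]}

```bash
ls; mkdir -p pics; python3 - <<'E'
from workcell import sensors, read_camera, job, bot
import cv2,numpy as np
s=sensors.read_state(); print(s); print(bot.grasp_offset)
for n in ["scene","top","wrist"]:
    c=read_camera(n); cv2.imwrite(f"pics/{n}0.png",c["color"][:,:,::-1])
    print(n,{k:v for k,v in c.items() if k!="color"})
E
```

```text
pics
{'time': 0.0, 'q': array([ 1.24110502e+00,  2.64777168e-01,  1.60536809e+00,  9.93970698e-06,
        1.27366682e+00, -3.69119441e-02]), 'joint_vel': array([ 1.48093588e-03, -4.89724081e-04, -5.34022950e-04, -1.64546946e-03,
        1.60858960e-03, -4.16031639e-05]), 'joint_torque': array([ 2.63448215e-03, -5.15125322e+01, -3.67319727e+01,  2.69426209e-04,
        1.29729763e-02, -4.24534494e-05]), 'tool_pos': array([0.19458886, 0.64559515, 0.22994901]), 'tcp_rot': array([-1.33487912, -0.98952184,  0.99257028]), 'wrist_force': array([-0.37837993,  0.0183595 ,  0.06059343]), 'torque': array([-0.04150983, -0.01489334, -0.07041275]), 'width': 1.0000978589339704}
0.0187
scene {'vfov': 49.416696922580954, 'cx': 251.4184789270138, 'cy': 189.57932700454862, 'R': array([[-0.64192366,  0.76657076,  0.01741518],
       [ 0.57534591,  0.49655791, -0.64992871],
       [-0.50686399, -0.40718486, -0.75979562]]), 't': array([ 0.3679104 , -0.28037395,  1.6871593 ])}
top {'vfov': 51.577196666572135, 'cx': 255.48466099063958, 'cy': 198.07413921966128, 'R': array([[ 0.02207212, -0.99974034,  0.00566384],
       [-0.9864748 , -0.02269891, -0.16233367],
       [ 0.16242008, -0.00200419, -0.98671967]]), 't': array([-0.02206816,  0.59410036,  1.10956048])}
wrist {'vfov': 66.7022487604323, 'cx': 252.01148187519993, 'cy': 189.37080593889678, 'T_tool_cam': array([[ 9.99998099e-01, -8.33302475e-04, -1.76257657e-03,
        -6.58041437e-05],
       [ 1.41347290e-03, -3.12799758e-01,  9.49818042e-01,
        -1.42793160e-01],
       [-1.34281925e-03, -9.49818729e-01, -3.12797986e-01,
         7.94921335e-02],
       [ 0.00000000e+00,  0.00000000e+00,  0.00000000e+00,
         1.00000000e+00]])}
```

View pics/scene0.png

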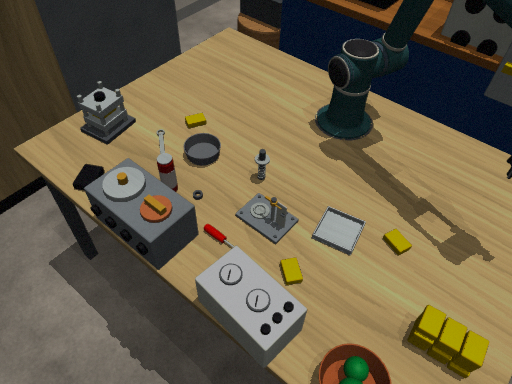

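View pics/top0.png

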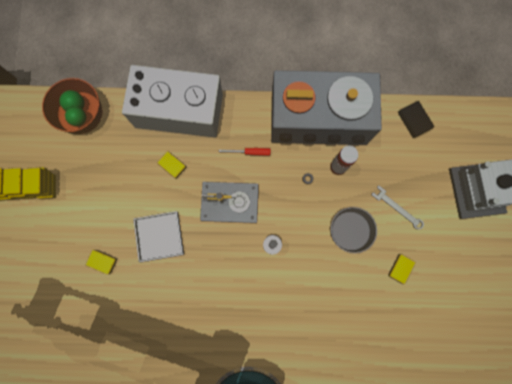

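View pics/wrist0.png

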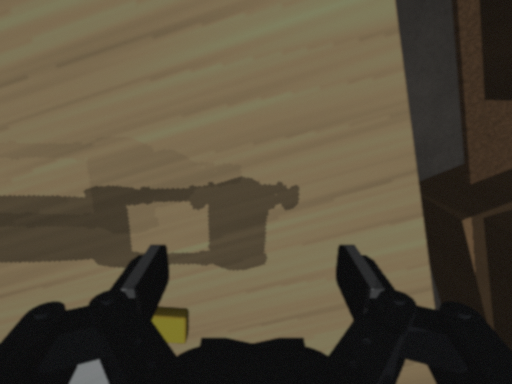

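The pictures show the spring at about top (273,243) / scene (262,165), the tester at top (230,203) / scene (267,215), the tray at top (160,237) and the tub at top (353,230). I'll zoom in for exact pixels.

```bash
cat > h.py <<'E'
from workcell import sensors, read_camera, job, bot
import cv2,numpy as np
from scipy.spatial.transform import Rotation as Ro
from scipy.optimize import least_squares
def cam(n):
    s=sensors.read_state(); c=read_camera(n)
    H,W=c["color"].shape[:2]; f=H/2/np.tan(np.radians(c["vfov"])/2)
    K=np.array([[f,0,c["cx"]],[0,f,c["cy"]],[0,0,1]])
    if n=="wrist":
        T=np.eye(4);T[:3,:3]=Ro.from_rotvec(s["tcp_rot"]).as_matrix();T[:3,3]=s["tool_pos"]
        M=np.linalg.inv(T@c["T_tool_cam"]); R,t=M[:3,:3],M[:3,3]
    else: R,t=c["R"],c["t"]
    return dict(img=c["color"][:,:,::-1].copy(),K=K,R=R,t=t)
def proj(c,X):
    p=c["K"]@(c["R"]@np.asarray(X,float)+c["t"]); return p[:2]/p[2]
def ray_z(c,uv,z):
    d=c["R"].T@np.linalg.inv(c["K"])@np.array([*uv,1.]); o=-c["R"].T@c["t"]
    return o+d*(z-o[2])/d[2]
def tri(cs,uvs):
    P=[c["K"]@np.c_[c["R"],c["t"]] for c in cs]
    X=cv2.triangulatePoints(P[0],P[1],np.array(uvs[0],float).reshape(2,1),np.array(uvs[1],float).reshape(2,1))[:,0]
    X=X[:3]/X[3]; return X,[proj(c,X)-u for c,u in zip(cs,uvs)]
def crop(c,name,x0,y0,x1,y1,k):
    im=cv2.resize(c["img"][y0:y1,x0:x1],None,fx=k,fy=k,interpolation=cv2.INTER_CUBIC); cv2.imwrite("pics/"+name,im)
E
python3 - <<'E'
from h import *
s=sensors.read_state();print(Ro.from_rotvec(s["tcp_rot"]).as_matrix().round(3))
c=cam("top"); crop(c,"t1.png",190,170,300,260,7)
crop(c,"t2.png",130,200,190,270,7); crop(c,"t3.png",325,140,385,260,5)
c=cam("scene"); crop(c,"s1.png",180,125,310,245,5);crop(c,"s2.png",305,195,375,260,7)
E
```

```text
[[ 0.289 -0.001 -0.957]
 [ 0.957 -0.002  0.289]
 [-0.002 -1.     0.   ]]
```

View pics/t1.png

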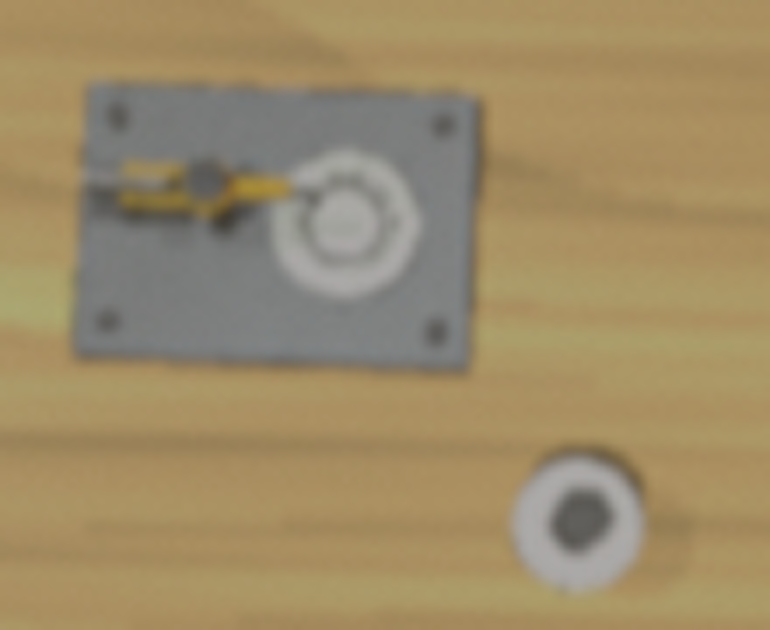

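View pics/s1.png

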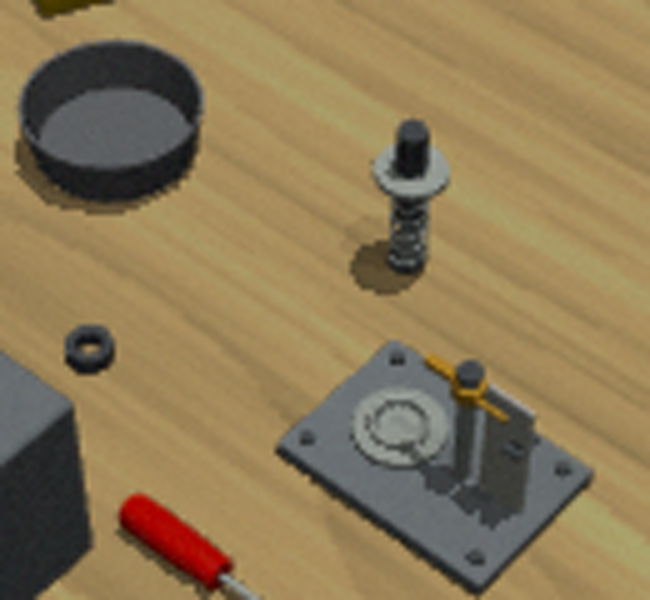

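View pics/t2.png

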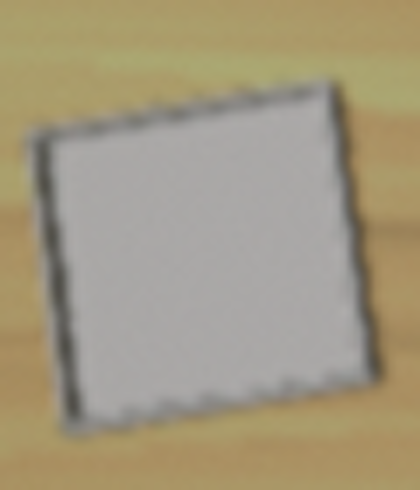

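View pics/t3.png

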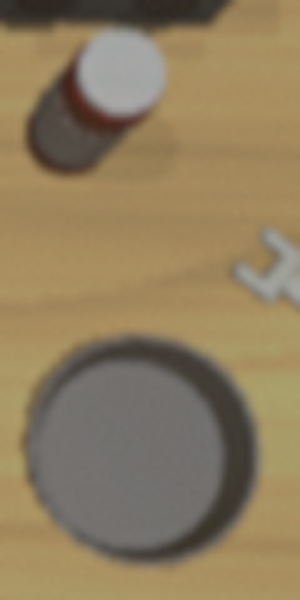

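View pics/s2.png

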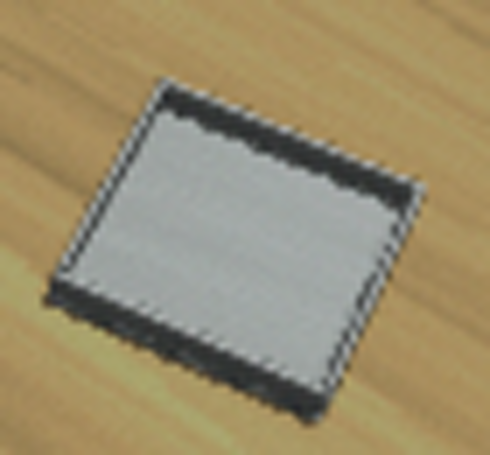

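```bash
cat >> h.py <<'E'
def px(u,v,k,x0,y0): return np.array([(u+.5)/k-.5+x0,(v+.5)/k-.5+y0])
E
python3 - <<'E'
from h import *
T=cam("top");S=cam("scene")
t1=lambda u,v:px(u,v,7,190,170); t2=lambda u,v:px(u,v,7,130,200); t3=lambda u,v:px(u,v,5,325,140)
s1=lambda u,v:px(u,v,5,180,125); s2=lambda u,v:px(u,v,7,305,195)
def show(n,a,b): X,r=tri([T,S],[a,b]); print(n,X.round(4),np.round(r,1).tolist())
show("stemtop",t1(583,514),s1(412,128))
show("flange",t1(579,524),s1(411,171))
show("foot? cup",t1(344,222),s1(401,425))
print("cup z.02 top",ray_z(T,t1(344,222),.02),"scene",ray_z(S,s1(400,425),.02))
show("coltop",t1(206,178),s1(470,375))
show("tub rim",t3(143,447),s1(111,104))
for a in [(30,131),(330,83),(380,378),(68,431)]: print("tray rim",ray_z(T,t2(*a),.022).round(4))
for a in [(165,82),(420,188),(325,395),(58,280)]: print("tray rim S",ray_z(S,s2(*a),.022).round(4))
for a in [(88,83),(480,97),(468,370),(75,357)]: print("base",ray_z(T,t1(*a),.014).round(4))
print("base S",[ray_z(S,s1(*a),.014).round(4) for a in [(393,342),(278,445),(480,585),(592,475)]])
print("foot S",ray_z(S,s1(407,265),0.003))
print("can",ray_z(T,t3(122,70),.15)); print("collar",ray_z(S,s1(90,345),.014))
E
```

```text
stemtop [ 0.4597 -0.0552  0.1335] [[-0.7, 0.5], [-0.6, -0.1]]
flange [ 0.4579 -0.0557  0.0917] [[-0.7, 0.5], [-0.6, -0.1]]
foot? cup [0.5866 0.0432 0.0213] [[-0.8, 0.5], [-0.7, -0.1]]
cup z.02 top [0.58829886 0.04106394 0.02      ] scene [0.5849775  0.04418111 0.02      ]
coltop [0.5882 0.0942 0.1151] [[-0.9, 0.5], [-0.9, -0.1]]
tub rim [ 0.5097 -0.2914  0.0445] [[-0.6, 0.4], [-0.5, -0.1]]
tray rim [0.5301 0.349  0.022 ]
tray rim [0.5534 0.2237 0.022 ]
tray rim [0.4303 0.1962 0.022 ]
tray rim [0.4056 0.3243 0.022 ]
tray rim S [0.4288 0.207  0.022 ]
tray rim S [0.4046 0.3293 0.022 ]
tray rim S [0.5286 0.354  0.022 ]
tray rim S [0.5543 0.2324 0.022 ]
base [0.6474 0.1535 0.014 ]
base [ 0.6452 -0.0158  0.014 ]
base [ 0.5268 -0.0132  0.014 ]
base [0.5286 0.1538 0.014 ]
base S [array([ 0.5293, -0.0071,  0.014 ]), array([ 0.6456, -0.0082,  0.014 ]), array([0.6456, 0.1575, 0.014 ]), array([0.5322, 0.1607, 0.014 ])]
foot S [ 0.46060085 -0.05021732  0.003     ]
can [ 0.70567926 -0.25909137  0.15      ]
collar [ 0.6647205  -0.15997315  0.014     ]
```

```bash
cat >> h.py <<'E'
def plan(p1,yaw1,n,p0=None,yaw0=None):
    s=sensors.read_state(); R=Ro.from_rotvec(s["tcp_rot"]).as_matrix()
    if p0 is None: p0=s["tool_pos"]
    if yaw0 is None: yaw0=np.arctan2(R[1,0],R[0,0])
    p1=np.array(p1,float); d=p1-p0; dy=(yaw1-yaw0); dy=(dy+np.pi)%(2*np.pi)-np.pi
    print("from",np.round(p0,4),"yaw",round(float(yaw0),4),"d",np.round(d,4),"dyaw",round(float(dy),4))
    rows=[];turn=round(-dy/n,3)
    p=np.array(p0);y=yaw0
    for i in range(n):
        g=p0+d*(i+1)/n; e=g-p
        ex=np.array([np.cos(y),np.sin(y)]); ez=np.array([-np.sin(y),np.cos(y)])
        r=[round(float(v),4) for v in (e[:2]@ex,-e[2],e[:2]@ez)]
        p=p+np.r_[r[0]*ex+r[2]*ez,-r[1]]; y-=turn; rows.append(r+[turn])
    print(rows); print("ends",p.round(4),round(y,4))
E
python3 -c "
from h import *
plan([.459,-.055,.25],0,14)"
```

```text
from [0.1948 0.6461 0.231 ] yaw 1.278 d [ 0.2642 -0.7011  0.019 ] dyaw -1.278
[[-0.0425, -0.0014, -0.0325, np.float64(0.091)], [-0.0394, -0.0013, -0.0363, np.float64(0.091)], [-0.0359, -0.0014, -0.0397, np.float64(0.091)], [-0.0321, -0.0013, -0.0427, np.float64(0.091)], [-0.0282, -0.0014, -0.0456, np.float64(0.091)], [-0.0239, -0.0013, -0.0478, np.float64(0.091)], [-0.0194, -0.0014, -0.0499, np.float64(0.091)], [-0.0148, -0.0014, -0.0514, np.float64(0.091)], [-0.0101, -0.0013, -0.0526, np.float64(0.091)], [-0.0053, -0.0014, -0.0532, np.float64(0.091)], [-0.0004, -0.0013, -0.0536, np.float64(0.091)], [0.0045, -0.0014, -0.0533, np.float64(0.091)], [0.0093, -0.0013, -0.0527, np.float64(0.091)], [0.014, -0.0014, -0.0516, np.float64(0.091)]]
ends [ 0.459 -0.055  0.25 ] 0.004
```

Call:
arm_command(deltas=[[-0.042, -0.001, -0.032, 0.091]])

```text
time: 0.48
tool_pos: [0.2127, 0.5984, 0.2316]
tcp_rot: [-1.366, -0.923, 0.922]
wrist_force: [1.0, 0.1, 0.8]
width: 1.004
```

Call:
arm_command(deltas=[[-0.039, -0.001, -0.036, 0.091], [-0.036, -0.001, -0.04, 0.091], [-0.032, -0.001, -0.043, 0.091], [-0.028, -0.001, -0.046, 0.091], [-0.024, -0.001, -0.048, 0.091], [-0.019, -0.001, -0.05, 0.091], [-0.015, -0.001, -0.051, 0.091], [-0.01, -0.001, -0.053, 0.091], [-0.005, -0.001, -0.053, 0.091], [0, -0.001, -0.054, 0.091], [0.005, -0.001, -0.053, 0.091], [0.009, -0.001, -0.053, 0.091], [0.014, -0.001, -0.052, 0.091], [0, 0, 0, 0], [0, 0, 0, 0]])

```text
time: 2.35
tool_pos: [0.4605, -0.0543, 0.2452]
tcp_rot: [-1.57, -0.002, 0.003]
wrist_force: [0.1, -0.2, -0.3]
width: 0.998
```

```bash
python3 - <<'E'
from h import *
s=sensors.read_state(); print(s["tool_pos"],s["joint_vel"].round(3),s["q"].round(3)); print(Ro.from_rotvec(s["tcp_rot"]).as_matrix().round(3))
c=cam("wrist"); cv2.imwrite("pics/w1.png",cv2.resize(c["img"],None,fx=1.5,fy=1.5))
import pickle; pickle.dump(c,open("w1.pkl","wb"))
print(proj(c,[.459,-.055,.13]),proj(c,[.587,.043,.02]))
E
```

```text
[ 0.46046707 -0.05432104  0.24516554] [ 0.029 -0.008  0.013 -0.002 -0.001  0.001] [-1.720e-01 -1.540e-01  2.018e+00  1.000e-03  1.278e+00 -1.750e-01]
[[ 1.    -0.001 -0.003]
 [ 0.003  0.001  1.   ]
 [-0.001 -1.     0.001]]
[249.89125974 184.69175634] [359.09487985  77.80570329]
```

View pics/w1.png

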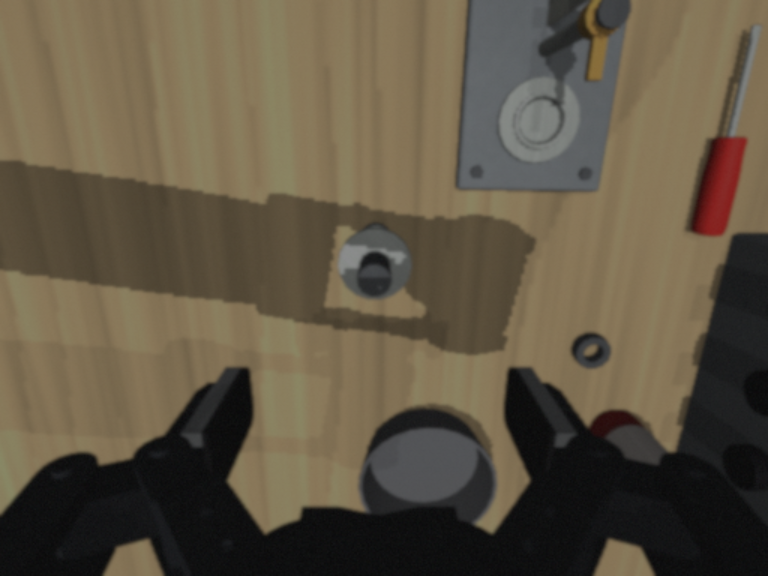

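The wrist view shows the stem's top at about (250,185) px, matching the prediction within a pixel, and the cup at about (359,80). I'll zoom in to measure both finely.

```bash
python3 - <<'E'
from h import *
import pickle
c=pickle.load(open("w1.pkl","rb")); crop(c,"w1a.png",215,140,285,205,10); crop(c,"w1b.png",315,40,405,115,8)
E
```

```text
(no output)
```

View pics/w1a.png

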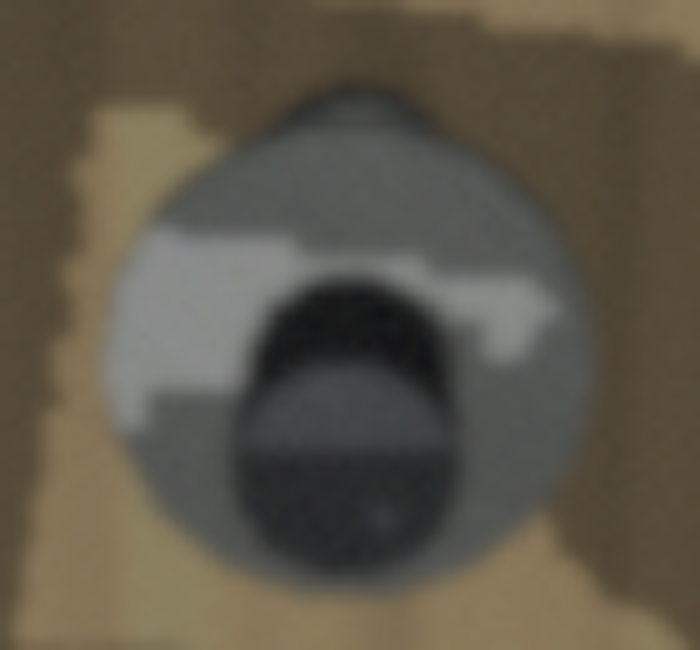

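View pics/w1b.png

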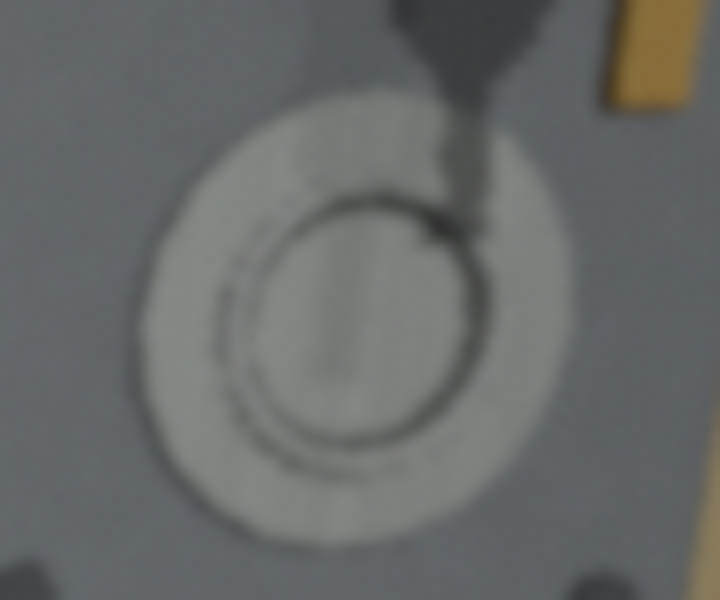

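```bash
python3 - <<'E'
from h import *
import pickle
c=pickle.load(open("w1.pkl","rb"));T=cam("top");S=cam("scene")
st=px(346,467,10,215,140); cu=px(366,325,8,315,40); pl=px(357,318,8,315,40)
print("stem",ray_z(c,st,.13),"fl",ray_z(c,px(349,360,10,215,140),.094))
print("cup",ray_z(c,cu,.02),"plate",ray_z(c,pl,.02))
print(tri([c,S],[st,px(412,128,5,180,125)]),tri([c,S],[cu,px(401,425,5,180,125)]))
print(tri([c,T],[st,px(583,514,7,190,170)]),tri([c,T],[cu,px(344,222,7,190,170)]))
E
```

```text
stem [ 0.45831184 -0.05651616  0.13      ] fl [ 0.45827354 -0.05622963  0.094     ]
cup [0.58874734 0.04037074 0.02      ] plate [0.58730412 0.04133645 0.02      ]
(array([ 0.45796109, -0.05457545,  0.13257014]), [array([-0.41172661, -1.16796135]), array([-0.15143976, -0.0736452 ])]) (array([0.58612336, 0.04351553, 0.02134597]), [array([-1.51362575, -2.91027228]), array([-0.56806629, -0.14833789])])
(array([ 0.46015286, -0.05713668,  0.12949746]), [array([1.98488198, 0.47626245]), array([-0.09426752,  0.37083496])]) (array([0.58797301, 0.04071594, 0.02208625]), [array([ 0.00100571, -0.39001293]), array([0.08848174, 0.00259453])])
```

Call:
arm_command(deltas=[[-0.002, 0.04, -0.002, 0], [0, 0.04, 0, 0], [0, 0.04, 0, 0], [0, 0.02, 0, 0], [0, 0, 0, 0], [0, 0, 0, 0]])

```text
time: 3.25
tool_pos: [0.4596, -0.0559, 0.1064]
tcp_rot: [-1.571, -0.006, 0.003]
wrist_force: [-0.2, -0.2, 1.3]
width: 1.001
```

```bash
python3 - <<'E'
from h import *
s=sensors.read_state(); print(s["tool_pos"],s["wrist_force"])
c=cam("wrist"); cv2.imwrite("pics/w2.png",c["img"])
c=cam("scene"); crop(c,"s3.png",200,100,330,230,5)
E
```

```text
[ 0.45956668 -0.05589713  0.10638806] [-0.1568575  -0.1633112   1.30771368]
```

View pics/w2.png

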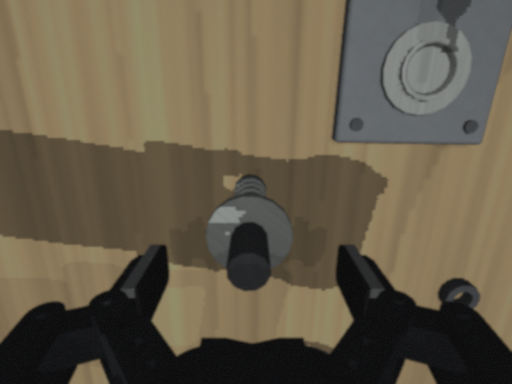

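View pics/s3.png

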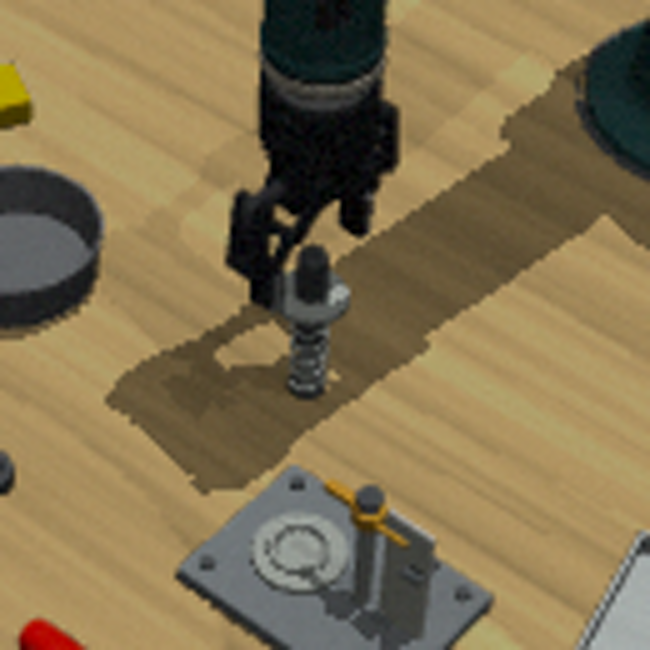

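The wrist view has the stem top at (249,272), centred between the pads at columns 165 and 340. Next I lower a little and close.

Call:
arm_command(deltas=[[-0.001, 0.006, 0, 0], [0, 0, 0, 0]])

```text
time: 3.6
tool_pos: [0.4575, -0.0564, 0.0992]
tcp_rot: [-1.571, -0.003, 0.003]
wrist_force: [-0.5, 0.0, 0.0]
width: 1.001
```

Call:
arm_command(deltas=[[0, 0, 0, 0], [0, 0, 0, 0], [0, 0, 0, 0], [0, 0, 0, 0], [0, 0, 0, 0], [0, 0, 0, 0]], fingers=0.01, newtons=60)

```text
time: 4.35
tool_pos: [0.4578, -0.0565, 0.0994]
tcp_rot: [-1.571, -0.003, 0.003]
wrist_force: [-0.8, -0.9, 0.6]
width: 0.239
```

Call:
arm_command(deltas=[[0, -0.02, 0, 0], [0, -0.03, 0, 0], [0, -0.015, 0, 0], [0, 0, 0, 0], [0, 0, 0, 0]])

```text
time: 4.97
tool_pos: [0.4569, -0.0563, 0.1631]
tcp_rot: [-1.57, -0.002, 0.005]
wrist_force: [-0.4, -0.5, -1.8]
width: 0.238
```

```bash
python3 - <<'E'
from h import *
s=sensors.read_state(); print(s["tool_pos"],s["wrist_force"],s["torque"])
c=cam("wrist"); cv2.imwrite("pics/w3.png",cv2.resize(c["img"],None,fx=1.5,fy=1.5))
E
```

```text
[ 0.4569057  -0.05629031  0.1631019 ] [-0.3721799  -0.46833065 -1.78302568] [-0.00115784  0.01394916 -0.06164397]
```

View pics/w3.png

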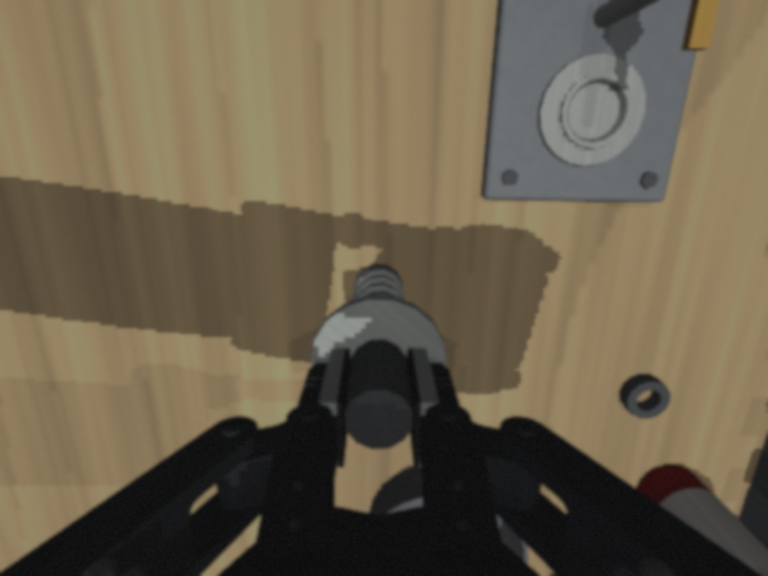

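Call:
arm_command(deltas=[[0.03, 0, 0.012, 0], [0.04, 0.005, 0.016, 0], [0.04, 0.01, 0.016, 0], [0.02, 0.008, 0.004, 0], [0, 0, 0, 0], [0, 0, 0, 0], [0, 0, 0, 0]])

```text
time: 5.9
tool_pos: [0.5867, -0.0082, 0.1412]
tcp_rot: [-1.571, -0.002, 0.003]
wrist_force: [0.6, 0.2, -1.9]
width: 0.239
```

```bash
python3 - <<'E'
from h import *
import pickle
s=sensors.read_state(); print(s["tool_pos"],s["wrist_force"],s["torque"])
c=cam("wrist"); pickle.dump(c,open("w4.pkl","wb")); cv2.imwrite("pics/w4.png",cv2.resize(c["img"],None,fx=1.5,fy=1.5)); print(proj(c,[.5875,.0411,.02]))
x,y=proj(c,[.5875,.0411,.02]).astype(int); crop(c,"w4a.png",x-60,max(0,y-60),x+60,y+85,5)
E
```

```text
[ 0.58669869 -0.00821532  0.14123452] [ 0.58645496  0.16964381 -1.90896467] [-0.01886739 -0.01979505 -0.00368418]
[252.48352121 129.09682103]
```

View pics/w4.png

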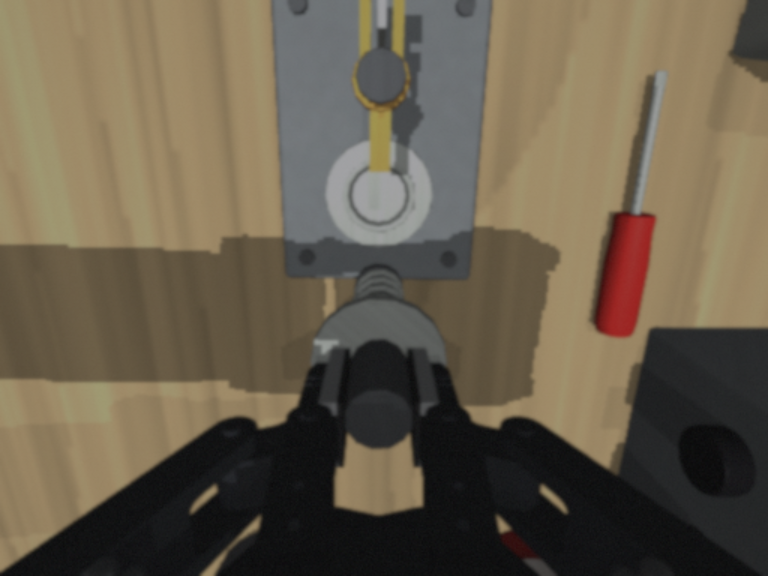

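View pics/w4a.png

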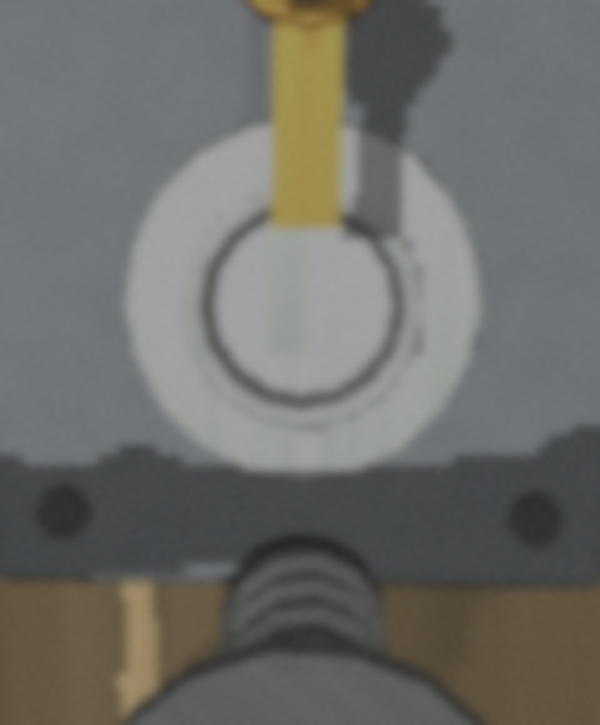

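```bash
python3 - <<'E'
from h import *
import pickle
c=pickle.load(open("w4.pkl","rb")); x0,y0=252-60,129-60
g=lambda u,v:px(u,v,5,x0,y0)
print("cup",ray_z(c,g(304,307),.02),"plate/rim .026",ray_z(c,g(303.5,295.5),.026),ray_z(c,g(303.5,295.5),.02))
for dz in (0,.002):
  print("foot far edge",ray_z(c,g(303,536),.0418+dz)-[0,.014,0], )
print("coil L/R axis x at z .05", ray_z(c,g(230,600),.06),ray_z(c,g(380,600),.06), "flange lr")
# flange visible in full pic: edges
f=c["img"]; crop(c,"w4b.png",195,170,310,310,5)
E
```

```text
cup [0.58742758 0.04030458 0.02      ] plate/rim .026 [0.58732873 0.04299445 0.026     ] [0.58733314 0.04232654 0.02      ]
foot far edge [ 0.58733441 -0.01002731  0.0418    ]
foot far edge [ 0.5873328  -0.00946795  0.0438    ]
coil L/R axis x at z .05 [ 0.57554762 -0.00169393  0.06      ] [ 0.59978977 -0.00163612  0.06      ] flange lr
```

View pics/w4b.png

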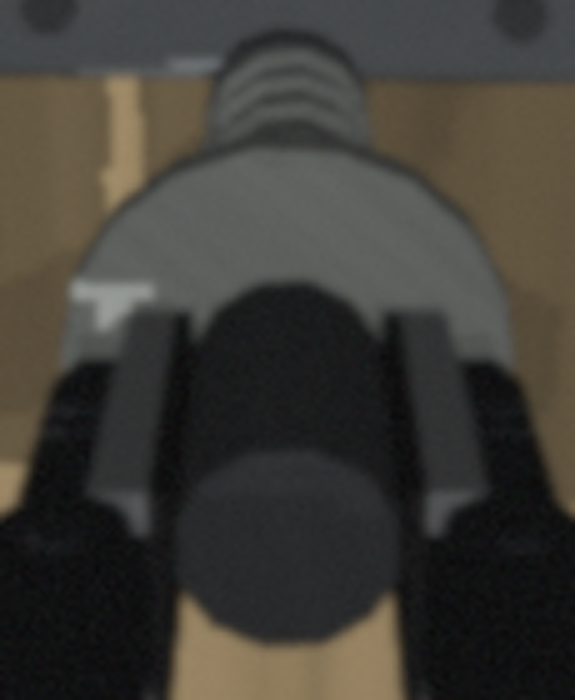

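```bash
python3 - <<'E'
from h import *
import pickle
c=pickle.load(open("w4.pkl","rb"))
g=lambda u,v:px(u,v,5,195,170)
print("stem top",ray_z(c,g(287,547),.1718), ray_z(c,g(287,642),.1718)+[0,.011,0])
print("flange far",ray_z(c,g(287,145),.1298)-[0,.026,0],ray_z(c,g(287,145),.1358)-[0,.026,0])
print("stem L/R",ray_z(c,g(177,545),.1718)[0],ray_z(c,g(400,545),.1718)[0])
# expected outlines
for z,r in((.0418,.014),(.0498,.014),(.1298,.026),(.1358,.026)):
  for Y in (-.0082,-.0100): print(z,Y,(proj(c,[.5873,Y+r,z])-[192,69])*5+2)
E
```

```text
stem top [ 0.58725656 -0.00794019  0.1718    ] [ 0.58727934 -0.00723031  0.1718    ]
flange far [ 0.58718319 -0.0107225   0.1298    ] [ 0.58718147 -0.00852672  0.1358    ]
stem L/R 0.5773399206447315 0.5974418269372281
0.0418 -0.0082 [302.82559475 525.7486526 ]
0.0418 -0.01 [302.80060699 535.84668148]
0.0498 -0.0082 [302.82627057 538.37223966]
0.0498 -0.01 [302.80050221 548.75582325]
0.1298 -0.0082 [303.09286655 628.83965246]
0.1298 -0.01 [303.05364655 643.96175998]
0.1358 -0.0082 [303.10330598 647.1623747 ]
0.1358 -0.01 [303.06263655 662.76355959]
```

Foot and cup line up in x (both at 0.587). In y the cup is about 50 mm ahead, so I'll move there, lower partway and check.

Call:
arm_command(deltas=[[0, 0, 0.02, 0], [0, 0, 0.02, 0], [0, 0, 0.01, 0], [0, 0, 0, 0], [0, 0, 0, 0]])

```text
time: 6.58
tool_pos: [0.5874, 0.0421, 0.1413]
tcp_rot: [-1.571, -0.004, 0.004]
wrist_force: [-0.4, -0.0, -1.6]
width: 0.237
```

```bash
python3 - <<'E'
from h import *
import pickle
s=sensors.read_state(); print(s["tool_pos"],s["wrist_force"],s["torque"])
c=cam("wrist"); pickle.dump(c,open("w5.pkl","wb")); crop(c,"w5.png",190,150,310,300,5)
c=cam("scene"); crop(c,"s5.png",200,120,330,240,6)
E
```

```text
[0.58737066 0.04214052 0.14125596] [-0.41436471 -0.00796473 -1.59678895] [-0.03956323  0.0195845  -0.01343583]
```

View pics/w5.png

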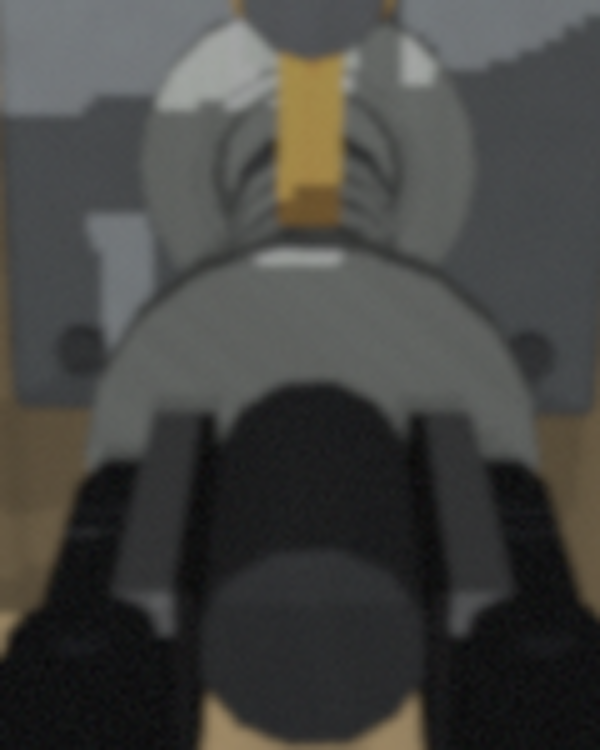

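View pics/s5.png

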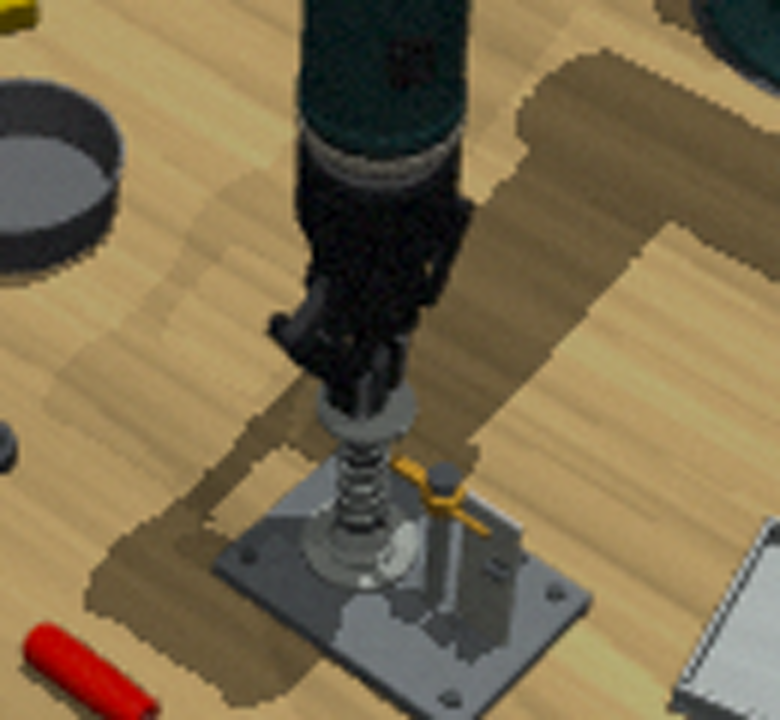

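The foot hovers over the cup in both views, with the pointer arm and the stem in the same column (311). Lowering now.

Call:
arm_command(deltas=[[0, 0.008, 0, 0], [0, 0.006, 0, 0], [0, 0.003, 0, 0], [0, 0.002, 0, 0], [0, 0, 0, 0], [0, 0, 0, 0]])

```text
time: 7.42
tool_pos: [0.5876, 0.0421, 0.1225]
tcp_rot: [-1.571, -0.003, 0.003]
wrist_force: [-0.4, -1.5, -1.6]
width: 0.238
```

Call:
arm_command(deltas=[[0, 0, -0.001, 0], [0, 0.001, 0, 0], [0, 0.001, 0, 0], [0, 0, 0, 0], [0, 0, 0, 0]])

```text
time: 8.05
tool_pos: [0.5874, 0.0411, 0.1203]
tcp_rot: [-1.571, -0.003, 0.003]
wrist_force: [0.1, 0.3, -1.5]
width: 0.247
```

Call:
arm_command(deltas=[[0, 0.001, 0, 0], [0, 0.001, 0, 0], [0, 0, 0, 0], [0, 0, 0, 0]])

```text
time: 8.55
tool_pos: [0.5876, 0.0411, 0.1186]
tcp_rot: [-1.571, -0.003, 0.003]
wrist_force: [-0.7, 0.7, 0.4]
width: 0.239
```

Call:
arm_command(deltas=[[0, 0.001, 0, 0], [0, 0.001, 0, 0], [0, 0.001, 0, 0], [0, 0.001, 0, 0], [0, 0, 0, 0], [0, 0, 0, 0]])

```text
time: 9.3
tool_pos: [0.5875, 0.0411, 0.1143]
tcp_rot: [-1.571, -0.003, 0.003]
wrist_force: [1.3, 0.0, 1.3]
width: 0.24
```

```bash
python3 - <<'E'
from h import *
s=sensors.read_state(); print(s["tool_pos"],s["wrist_force"],s["torque"])
c=cam("scene"); crop(c,"s6.png",210,160,310,235,7)
c=cam("wrist"); crop(c,"w6.png",190,150,310,300,5)
E
```

```text
[0.58752751 0.04109901 0.11429238] [1.31117687 0.04337413 1.31224883] [ 0.01446547 -0.03681558 -0.01268278]
```

View pics/s6.png

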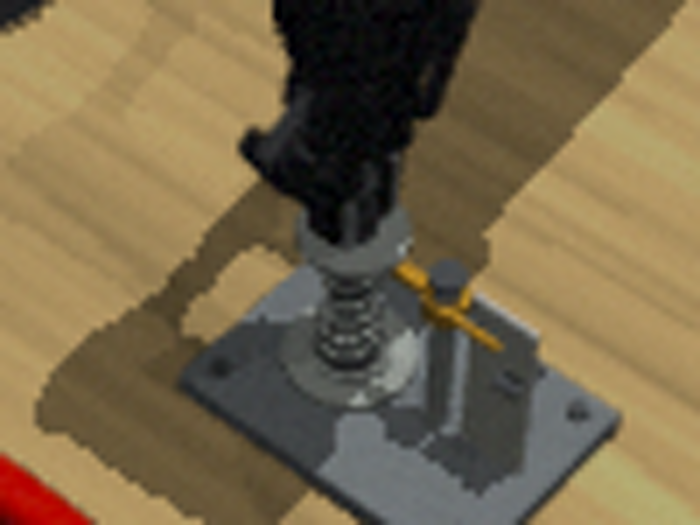

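View pics/w6.png

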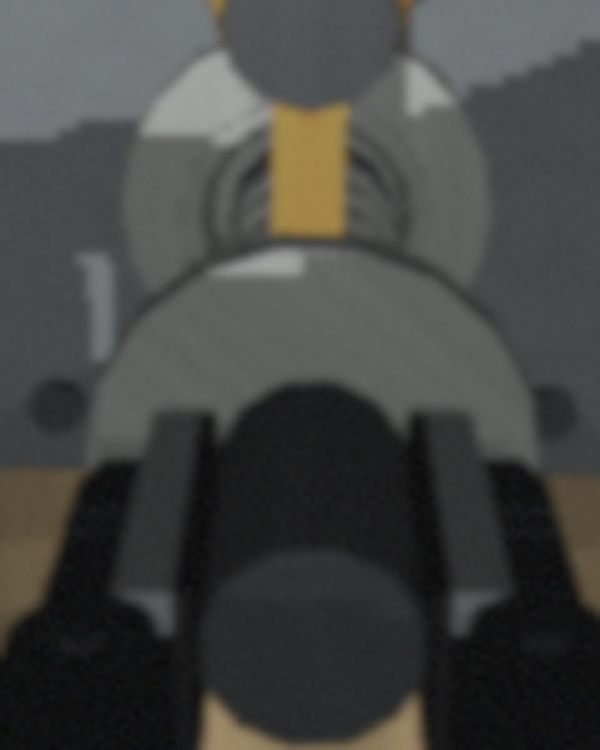

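The scene and wrist views show the foot inside the cup ring and the flange just meeting the pointer arm (wrist crop 310,240). I'll keep pressing in small steps.

Call:
arm_command(deltas=[[0, 0.001, 0, 0], [0, 0.001, 0, 0], [0, 0.001, 0, 0], [0, 0.001, 0, 0], [0, 0, 0, 0]])

```text
time: 10.02
tool_pos: [0.5875, 0.0411, 0.1102]
tcp_rot: [-1.571, -0.003, 0.003]
wrist_force: [1.0, -0.6, 1.9]
width: 0.237
```

Call:
arm_command(deltas=[[0, 0.001, 0, 0], [0, 0.001, 0, 0], [0, 0.001, 0, 0], [0, 0.001, 0, 0], [0, 0, 0, 0]])

```text
time: 10.65
tool_pos: [0.5874, 0.0411, 0.1062]
tcp_rot: [-1.571, -0.003, 0.003]
wrist_force: [1.2, -0.1, 2.0]
width: 0.238
```

Call:
arm_command(deltas=[[0, 0.001, 0, 0], [0, 0.001, 0, 0], [0, 0.001, 0, 0], [0, 0.001, 0, 0], [0, 0, 0, 0]])

```text
time: 11.28
tool_pos: [0.5874, 0.0411, 0.1022]
tcp_rot: [-1.571, -0.003, 0.003]
wrist_force: [0.7, -0.2, 1.7]
width: 0.239
```

Call:
arm_command(deltas=[[0, 0.001, 0, 0], [0, 0.001, 0, 0], [0, 0.001, 0, 0], [0, 0.001, 0, 0], [0, 0, 0, 0]])

```text
time: 11.9
tool_pos: [0.5875, 0.0411, 0.0984]
tcp_rot: [-1.571, -0.003, 0.003]
wrist_force: [1.4, 0.1, 3.2]
width: 0.238
```

Call:
arm_command(deltas=[[0, 0.001, 0, 0], [0, 0.001, 0, 0], [0, 0.001, 0, 0], [0, 0, 0, 0]])

```text
time: 12.4
tool_pos: [0.5876, 0.0411, 0.0958]
tcp_rot: [-1.571, -0.003, 0.003]
wrist_force: [0.3, -0.2, 7.1]
width: 0.236
```

Call:
arm_command(deltas=[[0, 0.001, 0, 0], [0, 0.001, 0, 0], [0, 0.001, 0, 0], [0, 0, 0, 0]])

```text
time: 12.9
tool_pos: [0.5877, 0.0411, 0.0933]
tcp_rot: [-1.571, -0.004, 0.003]
wrist_force: [-1.9, -0.7, 9.1]
width: 0.243
```

Call:
arm_command(deltas=[[0, 0.001, 0, 0], [0, 0.001, 0, 0], [0, 0.001, 0, 0], [0, 0, 0, 0], [0, 0, 0, 0]])

```text
time: 13.52
tool_pos: [0.5877, 0.0411, 0.0909]
tcp_rot: [-1.571, -0.004, 0.003]
wrist_force: [-2.2, 0.0, 12.2]
width: 0.239
```

```bash
python3 - <<'E'
from h import *
s=sensors.read_state(); print(s["tool_pos"],s["wrist_force"],s["torque"])
E
```

```text
[0.58774677 0.04112351 0.09090062] [-2.20633055e+00  7.70936765e-03  1.21906483e+01] [ 0.01389789  0.48079699 -0.01603821]
```

Call:
arm_command(deltas=[[0, 0.001, 0, 0], [0, 0.001, 0, 0], [0, 0, 0, 0], [0, 0, 0, 0], [0, 0, 0, 0]])

```text
time: 14.15
tool_pos: [0.5878, 0.0411, 0.0893]
tcp_rot: [-1.571, -0.004, 0.003]
wrist_force: [-2.3, 0.0, 13.0]
width: 0.236
```

Call:
arm_command(deltas=[[0, 0.0015, 0, 0], [0, 0, 0, 0], [0, 0, 0, 0], [0, 0, 0, 0]])

```text
time: 14.65
tool_pos: [0.5879, 0.0411, 0.088]
tcp_rot: [-1.571, -0.004, 0.002]
wrist_force: [-3.7, 1.2, 14.8]
width: 0.238
```

Call:
arm_command(deltas=[[0, 0, 0, 0], [0, 0, 0, 0], [0, 0, 0, 0], [0, 0, 0, 0]])

```text
time: 15.15
tool_pos: [0.5879, 0.0411, 0.0881]
tcp_rot: [-1.571, -0.004, 0.002]
wrist_force: [-3.4, 0.1, 15.4]
width: 0.235
```

Call:
arm_command(deltas=[[0, 0, 0, 0], [0, 0, 0, 0], [0, 0, 0, 0], [0, 0, 0, 0]])

```text
time: 15.65
tool_pos: [0.5879, 0.0411, 0.088]
tcp_rot: [-1.571, -0.004, 0.002]
wrist_force: [-4.3, -0.5, 16.0]
width: 0.24
```

```bash
python3 - <<'E'
from h import *
s=sensors.read_state(); print(s["tool_pos"],s["wrist_force"],s["torque"])
c=cam("scene"); crop(c,"s7.png",210,160,310,235,7)
c=cam("wrist"); crop(c,"w7.png",190,120,310,270,5)
E
```

```text
[0.58787074 0.04111647 0.08803059] [-4.29388422 -0.4807164  16.02725987] [-0.01352598  0.75991997 -0.07980157]
```

View pics/s7.png

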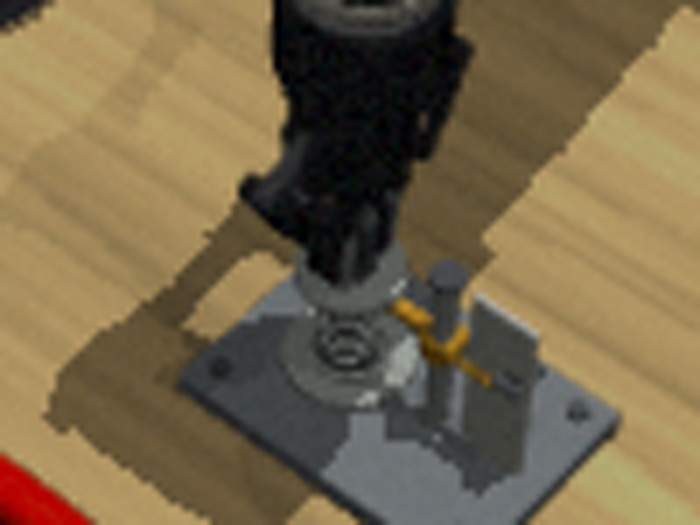

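View pics/w7.png

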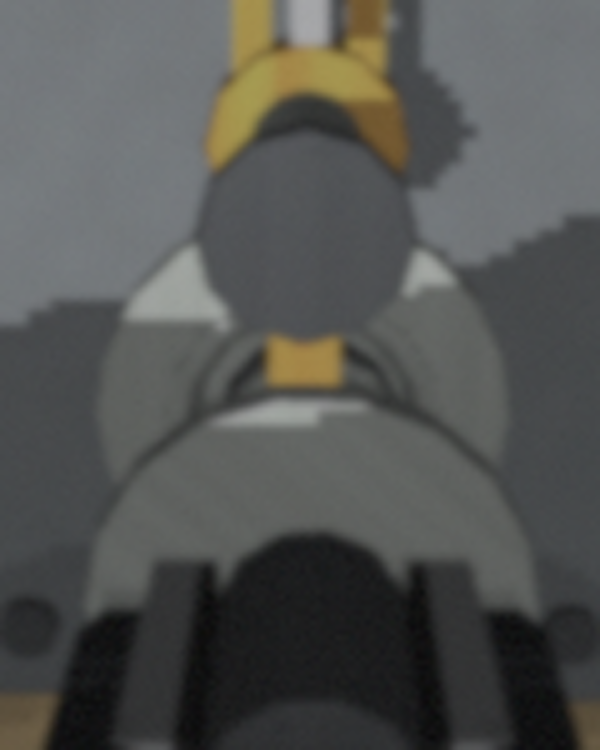

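I held 15–16 N for over a second. The scene view now has the pointer's tab low, near the mark bar at crop (510,380). I'll ease off, then read it with the spring out of the way.

Call:
arm_command(deltas=[[0, -0.003, 0, 0], [0, -0.004, 0, 0], [0, -0.005, 0, 0], [0, -0.005, 0, 0], [0, -0.005, 0, 0], [0, -0.005, 0, 0], [0, -0.005, 0, 0], [0, 0, 0, 0], [0, 0, 0, 0]])

```text
time: 16.88
tool_pos: [0.5873, 0.0411, 0.1175]
tcp_rot: [-1.571, -0.003, 0.003]
wrist_force: [1.4, -0.4, 1.1]
width: 0.238
```

Call:
arm_command(deltas=[[0, -0.006, 0, 0], [0, -0.01, 0, 0], [0, -0.02, 0, 0], [0, -0.03, 0, 0], [0, -0.015, 0, 0], [0, 0, 0, 0], [0, 0, 0, 0]])

```text
time: 17.75
tool_pos: [0.5867, 0.0411, 0.1979]
tcp_rot: [-1.571, -0.002, 0.004]
wrist_force: [-0.1, 0.6, -2.5]
width: 0.237
```

```bash
python3 - <<'E'
from h import *
s=sensors.read_state(); print(s["tool_pos"],s["wrist_force"],s["torque"],s["q"])
c=cam("scene"); crop(c,"s8.png",210,150,310,240,7)
c=cam("wrist"); cv2.imwrite("pics/w8.png",cv2.resize(c["img"],None,fx=1.5,fy=1.5))
c=cam("top"); crop(c,"t8.png",190,170,300,260,7)
E
```

```text
[0.5866613  0.0410597  0.19790283] [-0.07049843  0.61096207 -2.54694869] [ 0.01804872 -0.01694948 -0.01226747] [2.75084331e-02 1.25298135e-01 1.83096491e+00 2.50209563e-05
 1.18689362e+00 2.35282052e-02]
```

View pics/s8.png

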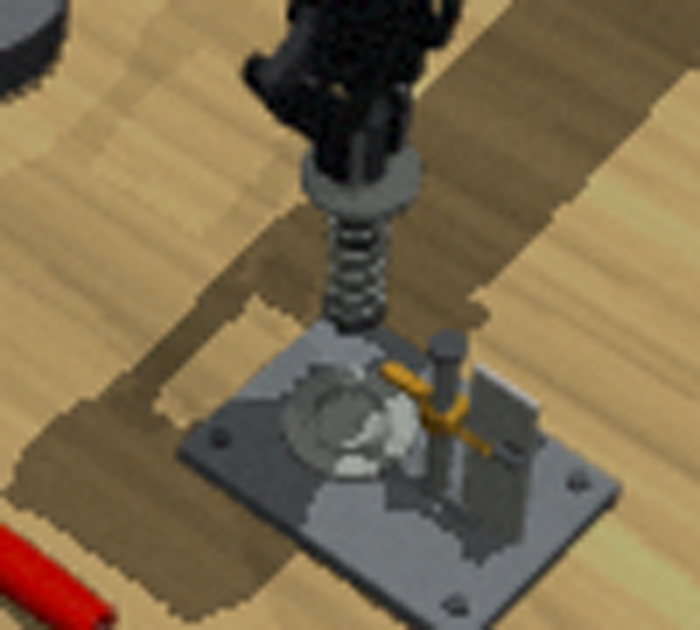

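View pics/w8.png

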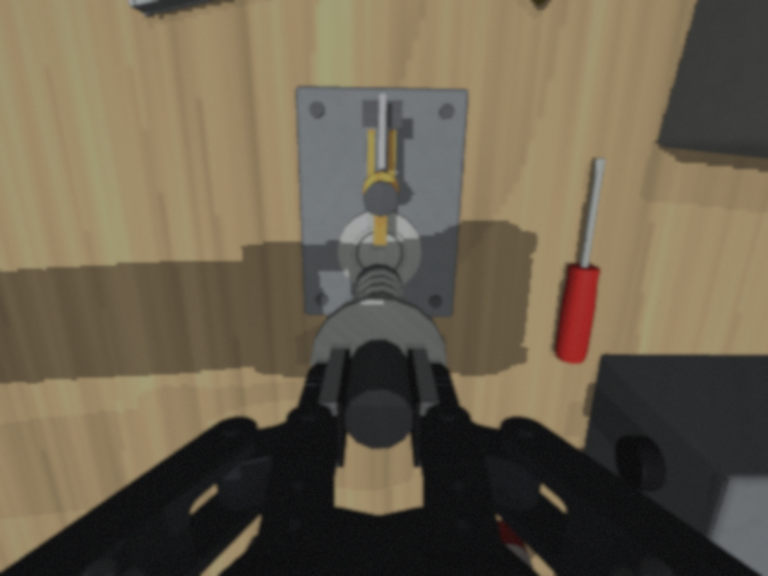

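View pics/t8.png

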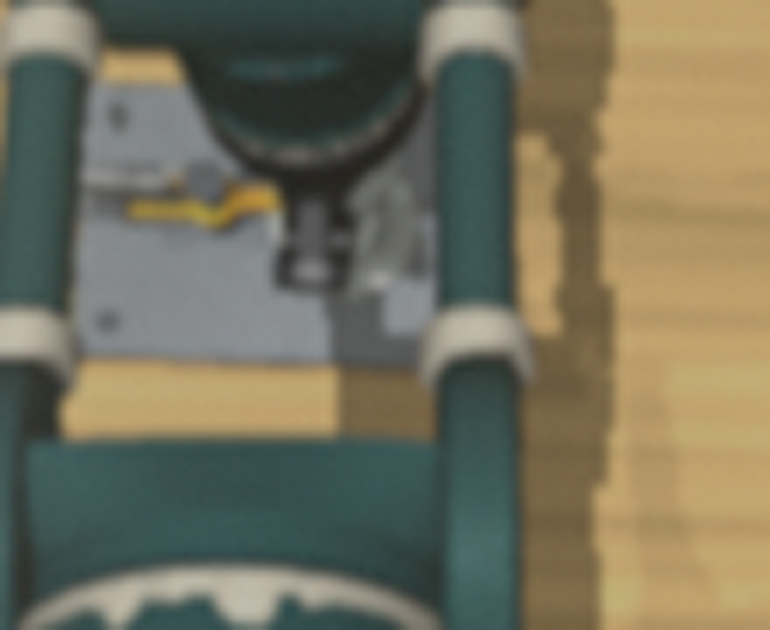

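```bash
python3 - <<'E'
from h import *
c=cam("scene"); 
a=cv2.imread("pics/scene0.png"); 
X0=np.array([.5875,.060,.106]); p0=proj(c,X0)
for v in (.0,.02,.022,.025,.03): print(v,(proj(c,X0-[0,0,v])-p0).round(2))
# template match of brass pointer between initial and now
hsv=lambda im:cv2.inRange(cv2.cvtColor(im,cv2.COLOR_BGR2HSV),(12,120,60),(28,255,255))
b=c["img"]
A=np.hstack([cv2.resize(i[185:225,245:300],None,fx=7,fy=7,interpolation=cv2.INTER_CUBIC) for i in (a,b)]); cv2.imwrite("pics/ptr.png",A)
E
```

```text
0.0 [0. 0.]
0.02 [-0.26  4.1 ]
0.022 [-0.28  4.51]
0.025 [-0.32  5.11]
0.03 [-0.39  6.12]
```

View pics/ptr.png

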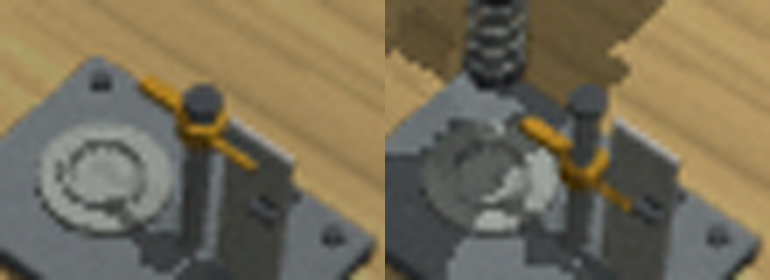

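```bash
python3 - <<'E'
from h import *
a=cv2.imread("pics/scene0.png"); b=cam("scene")["img"]
k=10
up=lambda i:cv2.resize(i[180:230,240:310],None,fx=k,fy=k,interpolation=cv2.INTER_CUBIC)
m=lambda i:((up(i)[:,:,2].astype(float)-up(i)[:,:,0])*(cv2.inRange(cv2.cvtColor(up(i),cv2.COLOR_BGR2HSV),(14,150,70),(26,255,255))>0)).astype(np.float32)
A,B=m(a),m(b)
A[:, :150]=0
for (x0,y0,x1,y1) in [(190,100,420,270),(190,110,260,190),(320,170,400,260)]:
    t=A[y0:y1,x0:x1]; r=cv2.matchTemplate(B,t,cv2.TM_CCORR_NORMED); _,v,_,l=cv2.minMaxLoc(r); print(v,(l[0]-x0)/k,(l[1]-y0)/k)
E
```

```text
0.9197379946708679 -0.6 6.0
0.9603365659713745 -0.6 6.1
0.9125756621360779 -0.8 5.9
```

The brass pointer has shifted 6.0 px, which is about 29 mm. That agrees with the 31 mm of travel less the 2 mm gap, and is about 7 mm below the mark, so the spring is tired and goes to the tub.

Call:
arm_command(deltas=[[-0.006, 0, -0.025, 0], [-0.01, 0, -0.044, 0], [-0.011, 0, -0.048, 0], [-0.011, 0, -0.048, 0], [-0.011, 0, -0.048, 0], [-0.011, 0, -0.048, 0], [-0.01, 0, -0.044, 0], [-0.006, 0, -0.026, 0], [0, 0, 0, 0], [0, 0, 0, 0]])

```text
time: 19.25
tool_pos: [0.5126, -0.2897, 0.1983]
tcp_rot: [-1.57, -0.002, 0.003]
wrist_force: [0.2, 0.5, -2.0]
width: 0.235
```

```bash
python3 - <<'E'
from h import *
s=sensors.read_state(); print(s["tool_pos"],s["wrist_force"],s["tcp_rot"])
c=cam("wrist"); cv2.imwrite("pics/w9.png",cv2.resize(c["img"],None,fx=1.5,fy=1.5))
c=cam("scene"); crop(c,"s9.png",140,60,270,190,5)
E
```

```text
[ 0.51257856 -0.28967392  0.19830106] [ 0.17784963  0.45850252 -2.00942267] [-1.56976823 -0.00242694  0.00337947]
```

View pics/w9.png

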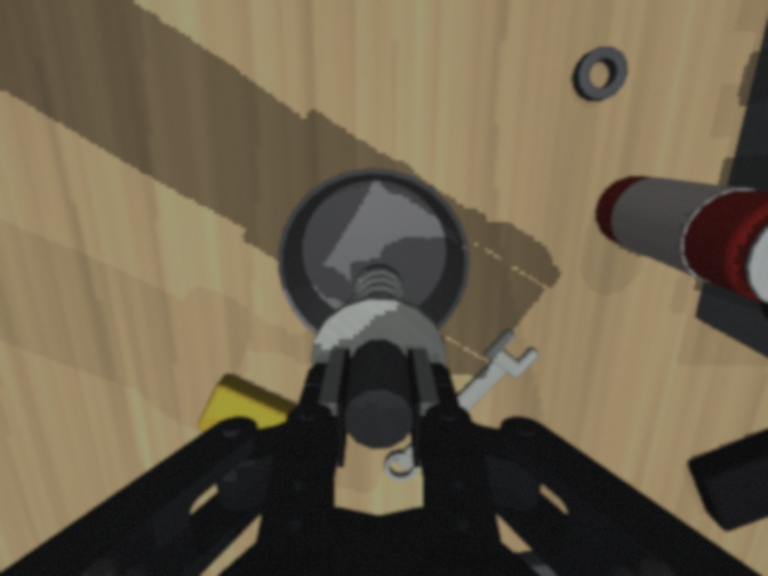

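View pics/s9.png

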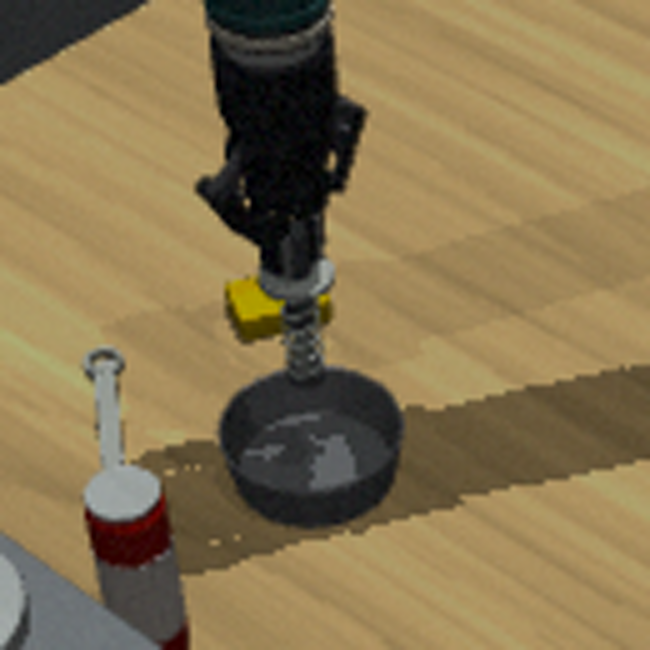

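```bash
python3 - <<'E'
from h import *
c=cam("wrist"); print(ray_z(c,(248.5,166.5),.005), ray_z(c,(249,168.5),.045))
print(proj(c,[.5126,-.2897,.098]),proj(c,[.5126,-.2897,.005]))
E
```

```text
[ 0.50920451 -0.29175756  0.005     ] [ 0.5101971  -0.28409951  0.045     ]
[251.12308815 189.50003794] [251.37431376 164.81343523]
```

The tub's floor centre comes out at (0.510, −0.291), within 3 mm of where the spring hangs, so I can lower it.

Call:
arm_command(deltas=[[-0.002, 0.02, -0.001, 0], [0, 0.03, 0, 0], [0, 0.025, 0, 0], [0, 0.01, 0, 0], [0, 0.004, 0, 0], [0, 0, 0, 0], [0, 0, 0, 0]])

```text
time: 20.27
tool_pos: [0.5116, -0.2917, 0.111]
tcp_rot: [-1.572, -0.005, 0.002]
wrist_force: [0.1, 0.6, -1.9]
width: 0.237
```

Call:
arm_command(deltas=[[0, 0.003, 0, 0], [0, 0.002, 0, 0], [0, 0.001, 0, 0], [0, 0, 0, 0], [0, 0, 0, 0]])

```text
time: 20.9
tool_pos: [0.5109, -0.2914, 0.1041]
tcp_rot: [-1.571, -0.003, 0.003]
wrist_force: [-0.3, -0.6, 0.4]
width: 0.237
```

Call:
arm_command(deltas=[[0, 0.0005, 0, 0], [0, 0.0005, 0, 0], [0, 0, 0, 0], [0, 0, 0, 0]])

```text
time: 21.4
tool_pos: [0.5108, -0.2913, 0.1029]
tcp_rot: [-1.571, -0.003, 0.003]
wrist_force: [-0.9, 1.4, -0.1]
width: 0.237
```

Call:
arm_command(deltas=[[0, 0, 0, 0], [0, 0, 0, 0], [0, 0, 0, 0]], fingers=0.03)

```text
time: 21.78
tool_pos: [0.5106, -0.2911, 0.1026]
tcp_rot: [-1.571, -0.003, 0.003]
wrist_force: [-0.8, -0.1, -0.1]
width: 0.355
```

Call:
arm_command(deltas=[[0, 0, 0, 0], [0, 0, 0, 0], [0, 0, 0, 0], [0, 0, 0, 0]], fingers=0.085)

```text
time: 22.28
tool_pos: [0.5107, -0.2912, 0.1028]
tcp_rot: [-1.571, -0.003, 0.003]
wrist_force: [0.2, 0.5, -0.2]
width: 0.996
```

Call:
arm_command(deltas=[[0, -0.02, 0, 0], [0, -0.03, 0, 0], [0, -0.04, 0, 0], [0, -0.05, 0, 0], [0, -0.03, 0, 0], [0, 0, 0, 0], [0, 0, 0, 0]])

```text
time: 23.15
tool_pos: [0.5104, -0.291, 0.2727]
tcp_rot: [-1.571, -0.003, 0.003]
wrist_force: [0.1, 0.1, -0.0]
width: 0.996
```

```bash
python3 - <<'E'
from h import *
s=sensors.read_state(); print(s["tool_pos"],s["wrist_force"],s["width"])
c=cam("wrist"); cv2.imwrite("pics/w10.png",cv2.resize(c["img"],None,fx=1.5,fy=1.5))
print([proj(c,[.5105,-.291,z]) for z in (.005,.135)])
c=cam("scene"); cv2.imwrite("pics/s10.png",cv2.resize(c["img"],None,fx=1.5,fy=1.5)); crop(c,"s10a.png",150,90,310,250,4)
E
```

```text
[ 0.51039437 -0.29102151  0.27274165] [ 0.05138422  0.1183122  -0.00205   ] 0.9955049441142948
[array([251.71217884, 152.1636708 ]), array([251.57695273, 177.220348  ])]
```

View pics/w10.png

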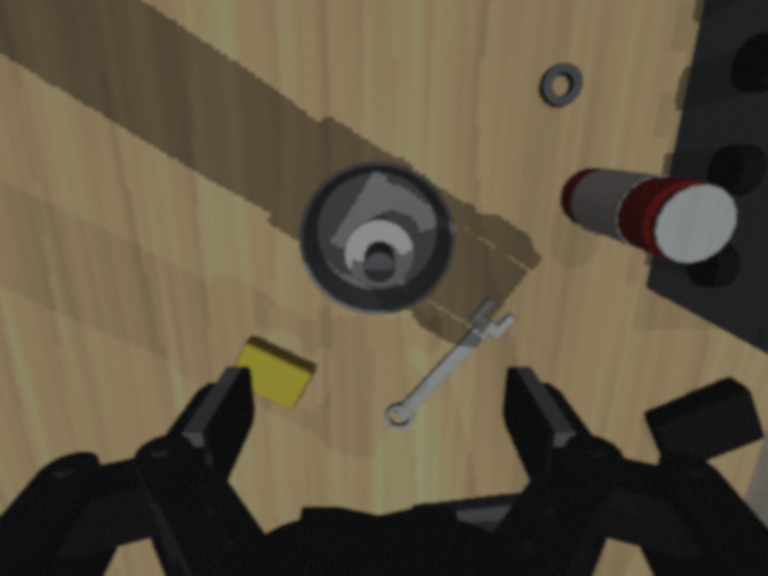

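View pics/s10a.png

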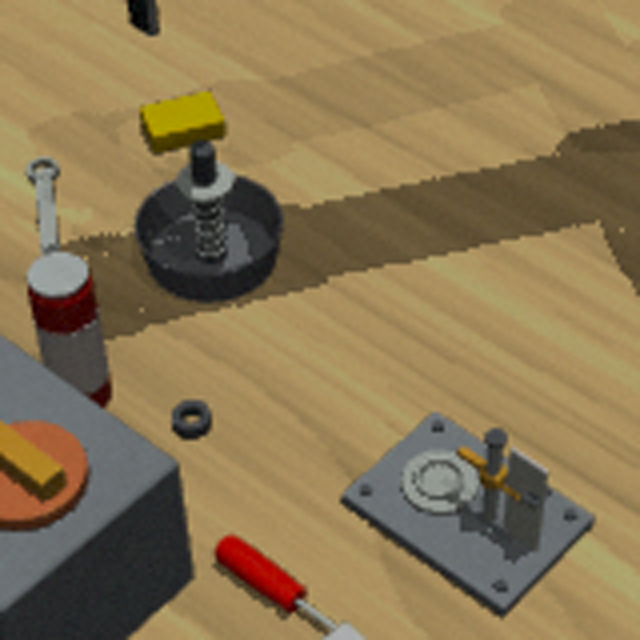

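```bash
python3 -c "
from h import *
job.finish_job(); print(sensors.read_state()['time'])"
```

```text
the job is handed in; nothing more can be done
the job is handed in; nothing more can be done
```

The spring tested as tired. It now stands upright in the round tub, and I handed the job in with the clock at about 23 s of the 64 s allowed.

- **Test:** I seated the spring's foot in the cup and pressed the cap straight down by the gripped stem. The wrist read 14.8–16.0 N for over a second. Adding the spring's weight of about 2 N, that is roughly 17–18 N on the tester. A sideways force of up to 4 N built up at full press, but the tool shifted only about 0.5 mm.
- **Reading:** The pointer went down about 29 mm, roughly 7 mm below the mark, which is at 22 mm. It moved 6.0 px in the scene camera, which works out to 29.4 mm. The cap's travel of about 31 mm, less the 2 mm gap, gives the same figure. I worked the reading out from how far the pointer moved and did not sight it directly against the mark bar.
- **Placing:** After release, the wrist camera showed the stem's top within about 1 px of where an upright spring at the tub's centre would put it. The gripper is open and clear of everything, with the wrist force near zero. The other things on the bench looked undisturbed.
- **Disagreement:** The scene camera put things about 3–6 mm further to the left (+y) than the wrist and top cameras did. I positioned mainly by the wrist camera. The foot brushed the cup's rim lightly (1.5 N) as it went in, and I corrected that by 1 mm.

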